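# Lay out the column-change kit

## Task

Lay out the column-change kit in the aluminium tray on the left: the long column, the spanner and the tweezers each lying fully down in the nest cut to its own length and shape, and the vial standing upright in the round well. The short column and the syringe are not part of the kit: leave them where they lie.

Things in the scene. Friction and masses are not known exactly. Their poses are not given: they have to be found in the camera images.
- column_long: the long steel separation column, a straight rod with hexagon nuts at both ends, lying down: 182 mm long, rod 10 mm across, end nuts 15 mm, 13 mm high, 110 g. Starts on the dark mat, 2 mm thick. Origin: centre of its underside; its y axis runs along its length. Grip it across the rod at its middle.
- spanner: steel double open-end spanner lying flat: 158 mm long, shank 9 mm wide and 4 mm thick, jaws 23 mm wide and 5 mm thick, 60 g. Starts on the dark mat, 2 mm thick. Origin: centre of its underside; its y axis runs along its length. Grip it across the shank at its middle.
- tweezers: steel tweezers lying on their side: 122 mm long, 12 mm wide, 9 mm high, 20 g, rigid. Starts on the dark mat, 2 mm thick. Origin: centre of its underside; its y axis runs along its length. Grip them across the 12 mm at their middle.
- vial: small clear glass vial with a screw cap, standing upright: 12 mm diameter, 32 mm high, 12 g. Starts on the dark mat, 2 mm thick. Origin: centre of its underside, z up.
- column_short: look-alike: a shorter steel separation column with end nuts, 132 mm long, 13 mm high; not part of the kit, stays where it lies. Starts on the dark mat, 2 mm thick. Origin: centre of its underside; its y axis runs along its length.
- syringe: look-alike: slender glass microlitre syringe with a steel needle and plunger, 140 mm long, 12 mm wide and high; not part of the kit, stays where it lies. Starts on the dark mat, 2 mm thick. Origin: centre of its underside; its y axis runs along its length.
- insert_column: foam insert in the aluminium tray (any of its four places), 56 x 200 x 13 mm, y along its length, origin: centre of its underside, 2 mm above the desk. Dark foam 9 mm on a 4 mm grey base. Cut through the foam, the longest nest: 192 mm, 18 mm wide, 23 mm over the last 32 mm at each end; floor 4 mm above the origin. A 50 mm finger trough crosses it at mid length. Either way round will do.
- insert_spanner: foam insert in the aluminium tray (any of its four places), 56 x 200 x 13 mm, y along its length, origin: centre of its underside, 2 mm above the desk. Dark foam 9 mm on a 4 mm grey base. Cut through the foam, a nest 170 mm long, 18 mm wide, 30 mm over the last 39 mm at each end; floor 4 mm above the origin. A 50 mm finger trough crosses it at mid length. Either way round will do.
- insert_tweezers: foam insert in the aluminium tray (any of its four places), 56 x 200 x 13 mm, y along its length, origin: centre of its underside, 2 mm above the desk. Dark foam 9 mm on a 4 mm grey base. Cut through the foam, the shortest nest: 134 mm, 20 mm wide; floor 4 mm above the origin. A 50 mm finger trough crosses it at mid length. Either way round will do.
- insert_vial: foam insert in the aluminium tray (any of its four places), 56 x 200 x 13 mm, y along its length, origin: centre of its underside, 2 mm above the desk. Dark foam 9 mm on a 4 mm grey base. Uncut but for a round well, 19 mm diameter, centred on the origin, its floor 4 mm above it. The well is in a foam bridge 30 mm wide (x) and 50 mm long; finger room beside it. Tray rim 19 mm above the desk.

How it is judged:
At the end, for the whole second after the job is handed in: Column, spanner and tweezers lie on their own nest's floor (8 mm across, 12 mm along, 3 mm in height, 0.1 rad; either way round), the vial stands in its well (6 mm, 3 mm in height, tilt 0.15 rad); all released and at rest; short column and syringe within 20 mm of their start (x of column_long in the frame of insert_column between -0.008 and 0.008 m and y of column_long in the frame of insert_column between -0.012 and 0.012 m and z of column_long in the frame of insert_column between 0.001 and 0.007 m and angle between the y axis of column_long and the y axis of insert_column, either way round below 0.1 rad and linear speed of each of column_long, spanner, tweezers, vial below 0.02 m/s and x of spanner in the frame of insert_spanner between -0.008 and 0.008 m and y of spanner in the frame of insert_spanner between -0.012 and 0.012 m and z of spanner in the frame of insert_spanner between 0.001 and 0.007 m and angle between the y axis of spanner and the y axis of insert_spanner, either way round below 0.1 rad and x of tweezers in the frame of insert_tweezers between -0.008 and 0.008 m and y of tweezers in the frame of insert_tweezers between -0.012 and 0.012 m and z of tweezers in the frame of insert_tweezers between 0.001 and 0.007 m and angle between the y axis of tweezers and the y axis of insert_tweezers, either way round below 0.1 rad and x of vial in the frame of insert_vial between -0.006 and 0.006 m and y of vial in the frame of insert_vial between -0.006 and 0.006 m and z of vial in the frame of insert_vial between 0.001 and 0.007 m and angle between vial's own z axis and vertical below 0.15 rad and distance of each of column_short, syringe from where it was at the start of the episode below 0.02 m); the robot touches nothing.
It fails at once if the short column or the syringe is moved more than 20 mm (distance of any of column_short, syringe from where it was at the start of the episode above 0.02 m).
It also fails if it takes over 96 s, if anything falls off the work surface, if the arm or the gripper's body presses on something with over 40 N, if the wrist force passes 120 N, or if a joint passes its speed limit or range.

## Robot

A 6-joint arm with a two-finger parallel gripper is mounted at the origin on a cart in front of the work surface, level with it; the furniture and walls round the work are solid. World frame = base frame: x ahead of the robot, y to its left, z up, the work surface at z = 0. Lengths are in m, angles in rad, forces in N, time in s.
With the tool pointing down it reaches from about 0.4 to 0.825 m from the base axis. Payload 7 kg.
Tool frame: the origin (TCP) lies on the centre line of the jaws, within the pads' length; the fingertips stand arm.nose_length ahead of it and the grasp point (between the pads) lies 3 mm ahead of it (arm.nose_length is the distance from the TCP to the fingertips, in m); z points along the fingers, y is the line along which they close (so a half turn about z gives the same grasp; the last joint's range is limited). The gripper opens to 85 mm and grips with 20 to 120 N. Pads are 22 mm wide; open, the fingers measure 114 mm over their backs; the gripper's body (76 mm by 85 mm) begins 54 mm behind the grasp point. The pads swing forward as they close: fully open they stand 13 mm farther back than shut.
Start: joints at [1.622, 0.359, 0.012, 0, -1.224, -0.288], TCP at [0.158, 0.656, 0.253] pointing down, gripper open.
Joint ranges: [-3.07, 3.07], [-1.43, 2.12], [-1.02, 1.25], [-3.03, 1.67], [-3.05, -0], [-3.03, 3.03]. Speed limits (rad/s): [2.39, 2.39, 3.01, 3.14, 3.14, 3.14].

## Interface

Orientations are given as a unit quaternion [x, y, z, w].
In Python, from workcell import arm gives the robot as it stands. The module is installed in compiled form; this text tells all that it offers.
- The arm moves only by the shell command python3 -m pendant 'ROWS' [FORCE]. ROWS is JSON, a list of rows, each a list of 7 numbers: the opening, from 0 (shut) to 1 (fully open), then the shift along the tool's x, y, z in m, then the turn, a rotation vector about the tool's x, y, z in rad. In form: [[grip, x, y, z, rx, ry, rz], ...]. A call has 1 to 10 rows; each row is the pose to reach, as a shift and turn from the pose commanded when the call began, along the tool's axes at that moment; what a row does not reach only later rows make up. A row lasts 1/8 s, in which the tool goes at most 62.5 mm and 10.7 degrees, less where a joint would pass 70% of its speed; a pose out of reach is approached as far as the arm can. A call with a gripper value outside its range is refused whole. The fingers move at their own pace and stop on an object; FORCE is the grip in N (left out, the last holds). Time passes only in rows, so rows that repeat a pose let the fingers close. It gives the time, the measured TCP pose, the force, the opening and the grip force at its end, in the units of the state.
- arm.sense(): the state, without advancing time (a new reading comes with each control period).
- arm.grab_frame(name): name is "scene" or "top" or "wrist"; returns a dict with "pixels" (400x640x3 uint8, red, green, blue), "K" (3x3 intrinsics, pixels), "extrinsics" (4x4, takes a point from camera to world coordinates); the wrist camera has in their place "T_tool_cam" (4x4, takes a point from camera to tool coordinates, whose origin is the TCP and whose axes are the flange's). Camera axes: x right, y down, z forward; pixel columns grow to the right and rows downward; lengths in m; the calibration is good to about 2 mm. A picture is of the moment at which its call begins: read the wrist's pose just before it. There is no depth.
- arm.hand_in(): hands the job in; it is judged then, once.
Trained networks look in the newest picture that a camera, given by its name, has taken for a name from the list of things; names that differ only in an ending like _2 or _b are one class to them, and where a whole thing is asked for, a point or a joint stands for the part that bears it (a point fixed in the world has none). Each returns a list of dicts, best first, with "score" (0 to 1); they miss things now and then, are a little off and sometimes report something else, mostly with a low value. They report only what shows in the picture. A call takes as long as a camera call.
- arm.look_for(camera, label): "rect" ([left, top, right, bottom] in pixels, round what is visible of it).
- arm.trace(camera, label): "pixels" (400x640 bool, what is visible of it) and "rect" ([left, top, right, bottom] in pixels, round what is visible of it).
- arm.place_of(camera, label): "at" ([column, row] in pixels: a listed point, or the origin of a listed thing).
The state is a dict: "time": time; "q": joint angles; "joint_vel": joint speeds; "joint_torque": joint torques, N m; "position": TCP position; "ee_rot": TCP orientation; "force": force on the tool from outside, world axes, zero at the start; "ft_torque": the same for the moment, N m; "gripper_width": finger opening in m; "gripper_force": force on a finger pad.
Only numpy, scipy, OpenCV 4.12 (cv2) and the standard library are available. Lean on these libraries where they do the work, as an engineer would, in place of code of your own. Each camera call takes 0.05 s, during which the arm holds its last target. There are 200 camera calls.

## Working session

There is one attempt and no reset: what is moved stays moved. The work goes in short steps, Python scripts to look and compute and a shell command to move; the robot and the scene stay as the last step left them, time stands still between calls to the robot, and variables do not carry over. Pictures are saved under pics/ and viewed, at most 14 in all, crops included, and the job is handed in when it is done.

```bash
mkdir -p pics; ls; python3 - <<'E'
from workcell import arm
import cv2, numpy as np
s=arm.sense(); print({k:np.round(v,4).tolist() if not np.isscalar(v) else v for k,v in s.items()}, arm.nose_length)
for n in ["scene","top"]:
    f=arm.grab_frame(n); cv2.imwrite(f"pics/{n}0.png",f["pixels"][:,:,::-1]); print(n,f["K"].tolist(),np.round(f["extrinsics"],4).tolist())
f=arm.grab_frame("wrist"); print(f["K"].tolist(),np.round(f["T_tool_cam"],4).tolist())
E
```

```text
pics
{'time': 0.0, 'q': [1.6221, 0.3594, 0.0111, -0.0004, -1.2241, -0.2881], 'joint_vel': [0.0014, -0.0003, -0.0022, -0.001, -0.0019, 0.0002], 'joint_torque': [-0.0007, -58.3323, 29.3413, 6.9371, -0.0062, -0.0], 'position': [0.1583, 0.6557, 0.2524], 'ee_rot': [0.993, -0.1182, -0.0, 0.0008], 'force': [-1.1556, -0.4805, -0.9161], 'ft_torque': [0.0175, 0.0423, -0.025], 'gripper_force': 0.0, 'gripper_width': 0.08531059692918991} 0.022
scene [[362.22912904688485, 0.0, 319.0553588945723], [0.0, 362.22912904688485, 200.02257559447514], [0.0, 0.0, 1.0]] [[-0.6095, -0.5304, 0.5892, 0.0643], [-0.7926, 0.3897, -0.469, 0.5328], [0.0191, -0.7529, -0.6579, 0.6042], [0.0, 0.0, 0.0, 1.0]]
top [[427.289069541303, 0.0, 328.23152180832363], [0.0, 427.289069541303, 196.52921558781622], [0.0, 0.0, 1.0]] [[0.0185, -0.9913, 0.1301, 0.4243], [-0.9996, -0.0211, -0.0188, 0.1413], [0.0214, -0.1297, -0.9913, 0.9795], [0.0, 0.0, 0.0, 1.0]]
[[286.47130852413926, 0.0, 321.0946728079044], [0.0, 286.47130852413926, 201.30855535898996], [0.0, 0.0, 1.0]] [[-0.0003, -0.9492, -0.3148, 0.0805], [1.0, -0.0004, 0.0002, 0.0002], [-0.0003, -0.3148, 0.9492, -0.1201], [0.0, 0.0, 0.0, 1.0]]
```

View pics/top0.png

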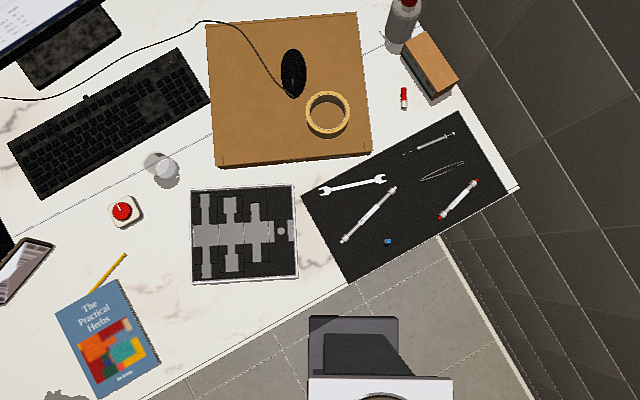

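```bash
cat > h.py <<'E'
from workcell import arm
import cv2, numpy as np
from scipy.spatial.transform import Rotation as R
def cam(n):
    s=arm.sense(); f=arm.grab_frame(n)
    if n=="wrist":
        T=np.eye(4);T[:3,:3]=R.from_quat(s["ee_rot"]).as_matrix();T[:3,3]=s["position"];E=T@f["T_tool_cam"]
    else: E=np.array(f["extrinsics"])
    return f["pixels"],np.array(f["K"]),E
def ground(uv,K,E,z):
    uv=np.atleast_2d(uv).astype(float)
    d=np.c_[(uv-[K[0,2],K[1,2]])/[K[0,0],K[1,1]],np.ones(len(uv))]@E[:3,:3].T
    return (E[:3,3]+d*((z-E[2,3])/d[:,2])[:,None])[:,:2]
def axis(mask,K,E,z):
    """centre, yaw of y axis, length, width of the min-area rect on plane z"""
    ys,xs=np.nonzero(mask); p=ground(np.c_[xs,ys],K,E,z)
    c,(w,h),a=cv2.minAreaRect((p*1000).astype(np.float32))
    a=np.radians(a); 
    if h>w: a+=np.pi/2
    return np.array(c)/1000,(a-np.pi/2+np.pi/2)%np.pi-np.pi/2,max(w,h),min(w,h)
def tab(n,labels,zs):
    px,K,E=cam(n)
    for l,z in zip(labels,zs):
        for m,t in [("trace",arm.trace(n,l)),("at",arm.place_of(n,l))]:
            for r in t[:2]:
                if r["score"]<.3: continue
                if m=="trace":
                    c,a,L,W=axis(r["pixels"],K,E,z); print(l,m,round(r["score"],2),np.round(c,4),"dir(from x)",round(a,3),"L",round(L),"W",round(W),r["rect"])
                else: print(l,m,round(r["score"],2),r["at"],np.round(ground(r["at"],K,E,z)[0],4))
    return px
E
python3 - <<'E'
from h import *
tab("top",["column_long","spanner","tweezers","vial","column_short","syringe","insert_column","insert_spanner","insert_tweezers","insert_vial"],[.008,.005,.009,.018,.008,.008,.015,.015,.015,.015])
E
```

```text
column_long trace 0.72 [0.5142 0.0307] dir(from x) 0.799 L 176 W 13 [339.8, 187.5, 396.6, 244.0]
column_long trace 0.32 [0.5814 0.066 ] dir(from x) 0.251 L 151 W 24 [317.9, 177.1, 382.5, 197.3]
column_long at 0.8 [364.9, 215.8] [0.5092 0.0383]
spanner trace 0.72 [0.5832 0.0661] dir(from x) 0.234 L 146 W 20 [320.6, 175.6, 382.5, 195.9]
spanner at 0.75 [350.9, 184.6] [0.5812 0.0709]
tweezers at 0.44 [441.7, 170.8] [ 0.6176 -0.1396]
vial at 0.38 [385.2, 241.6] [ 0.4512 -0.0068]
column_short trace 0.61 [ 0.5523 -0.1763] dir(from x) 0.787 L 133 W 16 [435.9, 179.8, 477.5, 220.8]
column_short at 0.82 [452.8, 201.1] [ 0.5473 -0.1644]
syringe at 0.53 [427.4, 145.7] [ 0.6768 -0.1071]
insert_column trace 0.84 [0.4591 0.3961] dir(from x) -1.494 L 199 W 57 [190.6, 190.1, 218.0, 280.2]
insert_column at 0.83 [203.4, 233.8] [0.4609 0.4007]
insert_spanner trace 0.91 [0.4637 0.3394] dir(from x) -1.483 L 203 W 60 [215.7, 189.3, 244.4, 281.3]
insert_spanner at 0.93 [232.1, 234.5] [0.4606 0.3368]
insert_tweezers trace 0.57 [0.469  0.2842] dir(from x) -1.488 L 197 W 56 [243.5, 189.4, 270.6, 275.9]
insert_tweezers at 0.64 [256.4, 232.1] [0.467  0.2827]
insert_vial trace 0.84 [0.4727 0.2283] dir(from x) -1.505 L 199 W 58 [267.7, 182.6, 295.4, 274.8]
insert_vial at 0.86 [280.3, 229.4] [0.4741 0.2294]
```

The top view shows the tray with all four inserts, running from column at the left (px ~203,234) to vial at the right (px 280,229). The objects lie on the mat: spanner (351,185), column (368,215), vial (387,241), tweezers (442,171). The reported inserts match the 56 mm pitch. My `dir` is 90° off, which I'll fix. First stop is above the tray for a close look.

```bash
sed -i 's|(a-np.pi/2+np.pi/2)%np.pi-np.pi/2|(a+np.pi/2)%np.pi-np.pi/2|' h.py; cat >> h.py <<'E'
def go(x=None,y=None,z=None,psi=None):
    """print the shift in tool axes and turn about tool z to reach a world pose"""
    s=arm.sense(); Rm=R.from_quat(s["ee_rot"]); p=np.array(s["position"]); m=Rm.as_matrix()
    cur=np.arctan2(m[1,0],m[0,0])
    t=np.array([p[i] if v is None else v for i,v in enumerate((x,y,z))])
    psi=cur if psi is None else psi
    Rt=R.from_matrix(np.array([[np.cos(psi),np.sin(psi),0],[np.sin(psi),-np.cos(psi),0],[0,0,-1]]))
    print("t",round(s["time"],2),"pos",np.round(p,4),"psi",round(cur,3),"w",round(s["gripper_width"],4),"F",np.round(s["force"],1),"-> shift",np.round(Rm.inv().apply(t-p),4),"rot",np.round((Rm.inv()*Rt).as_rotvec(),3))
E
python3 -c "
from h import *
go(.466,.312,.22,.083)"
```

```text
t 1.2 pos [0.1583 0.6561 0.2533] psi -0.237 w 0.0855 F [-0.2  0.4 -0.3] -> shift [0.3798 0.2624 0.0333] rot [-0.   -0.   -0.32]
```

```bash
python3 -m pendant '[[1,0.38,0.262,0.033,0,0,-0.32],[1,0.38,0.262,0.033,0,0,-0.32],[1,0.38,0.262,0.033,0,0,-0.32],[1,0.38,0.262,0.033,0,0,-0.32],[1,0.38,0.262,0.033,0,0,-0.32],[1,0.38,0.262,0.033,0,0,-0.32],[1,0.38,0.262,0.033,0,0,-0.32],[1,0.38,0.262,0.033,0,0,-0.32],[1,0.38,0.262,0.033,0,0,-0.32],[1,0.38,0.262,0.033,0,0,-0.32]]' 40
python3 - <<'E'
from h import *
go(.53,0,.22,-.77)
px=tab("wrist",["insert_column","insert_spanner","insert_tweezers","insert_vial"],[.015]*4)
cv2.imwrite("pics/w1.png",px[:,:,::-1]); go(.53,0,.22,-.77)
E
```

```text
time: 2.45
position: [0.4662, 0.3126, 0.2204]
ee_rot: [0.999, 0.041, 0.0, -0.0]
force: [1.2, 0.4, -0.6]
gripper_width: 0.085
gripper_force: 0.0
t 2.45 pos [0.4662 0.3126 0.2204] psi 0.083 w 0.085 F [ 1.2  0.4 -0.6] -> shift [0.0377 0.3168 0.0004] rot [-0.    -0.     0.853]
insert_column trace 0.87 [0.4569 0.397 ] dir(from x) 0.085 L 201 W 60 [218.1, 91.2, 276.6, 257.2]
insert_column at 0.94 [253.1, 181.4] [0.4567 0.3916]
insert_spanner trace 0.74 [0.4614 0.3419] dir(from x) 0.076 L 201 W 58 [265.1, 88.2, 324.7, 254.9]
insert_spanner at 0.85 [294.8, 180.2] [0.4622 0.3431]
insert_spanner at 0.56 [252.4, 178.1] [0.4606 0.3924]
insert_tweezers trace 0.8 [0.4661 0.2854] dir(from x) 0.083 L 200 W 57 [320.6, 88.4, 373.3, 258.7]
insert_tweezers at 0.79 [344.0, 178.6] [0.4688 0.286 ]
insert_vial trace 0.78 [0.4702 0.2305] dir(from x) 0.08 L 199 W 58 [364.6, 87.7, 426.3, 260.9]
insert_vial trace 0.54 [0.5782 0.0748] dir(from x) -1.331 L 153 W 22 [478.8, 73.4, 627.8, 115.6]
insert_vial at 0.79 [388.0, 180.6] [0.4707 0.2345]
t 2.9 pos [0.4661 0.3126 0.2203] psi 0.084 w 0.0852 F [ 0.4  0.1 -0.4] -> shift [3.750e-02 3.169e-01 3.000e-04] rot [-0.     0.     0.854]
```

View pics/w1.png

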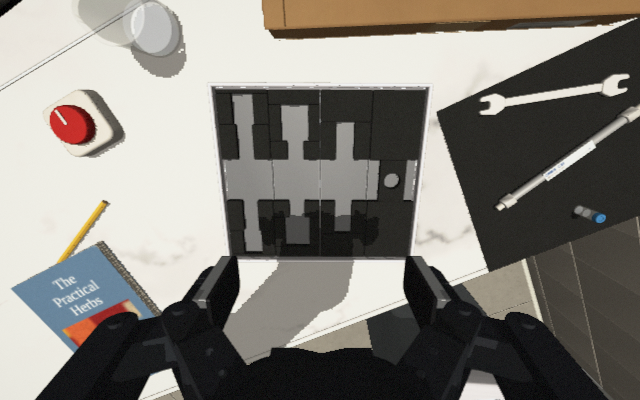

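The tray is confirmed: nests run left to right from column (px 243) to spanner, tweezers and vial well (391,180), at 56 mm pitch with heading 0.083. Next, above the mat.

```bash
python3 -m pendant '[[1,0.038,0.317,0,0,0,0.854],[1,0.038,0.317,0,0,0,0.854],[1,0.038,0.317,0,0,0,0.854],[1,0.038,0.317,0,0,0,0.854],[1,0.038,0.317,0,0,0,0.854],[1,0.038,0.317,0,0,0,0.854],[1,0.038,0.317,0,0,0,0.854]]'
python3 - <<'E'
from h import *
px=tab("wrist",["column_long","spanner","tweezers","vial","column_short","syringe"],[.008,.005,.008,.018,.008,.008])
cv2.imwrite("pics/w2.png",px[:,:,::-1]); go(.514,.0325,.07,-.772)
E
```

```text
time: 3.78
position: [0.5305, -0.0009, 0.2202]
ee_rot: [0.926, -0.376, -0.0, -0.0]
force: [-0.1, 0.8, 0.1]
gripper_width: 0.0856
gripper_force: 0.0
column_long trace 0.61 [ 0.4456 -0.0094] dir(from x) -0.287 L 24 W 13 [366.1, 212.9, 381.6, 230.5]
column_long trace 0.58 [0.5089 0.0301] dir(from x) -0.769 L 183 W 17 [303.3, 131.7, 323.6, 272.5]
column_long at 0.8 [314.2, 206.3] [0.5104 0.0299]
spanner trace 0.89 [0.5793 0.0671] dir(from x) -1.334 L 158 W 23 [221.2, 126.5, 293.2, 239.8]
spanner at 0.94 [252.7, 187.0] [0.5794 0.0667]
tweezers at 0.53 [361.2, 22.6] [ 0.6174 -0.1427]
vial trace 0.69 [ 0.4506 -0.0116] dir(from x) -0.297 L 27 W 14 [364.0, 209.0, 383.1, 230.9]
column_short trace 0.79 [ 0.5431 -0.1688] dir(from x) -0.769 L 109 W 15 [417.6, 0.0, 436.6, 114.0]
column_short at 0.76 [428.6, 51.7] [ 0.5486 -0.1754]
syringe trace 0.58 [ 0.6682 -0.0836] dir(from x) -1.159 L 55 W 8 [275.4, 0.0, 301.0, 59.4]
syringe at 0.53 [290.1, 2.0] [ 0.68  -0.104]
t 4.42 pos [ 5.305e-01 -3.000e-04  2.203e-01] psi -0.771 w 0.086 F [0.3 1.  0.3] -> shift [-0.0347 -0.012   0.1503] rot [-0.     0.     0.001]
```

View pics/w2.png

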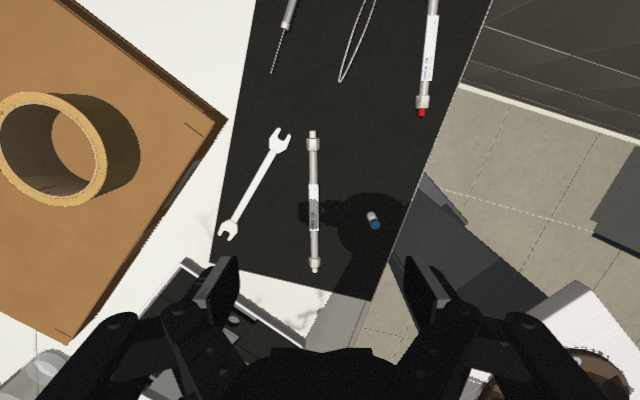

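The column runs vertically at px (313,205), with the spanner to its left and the vial to its right; both are clear of the fingers at half opening. Going down on the column.

```bash
python3 -m pendant '[[0.5,-0.0365,-0.0067,0.06,0,0,0],[0.5,-0.0365,-0.0067,0.12,0,0,0],[0.5,-0.0365,-0.0067,0.17,0,0,0],[0.5,-0.0365,-0.0067,0.185,0,0,0],[0.5,-0.0365,-0.0067,0.193,0,0,0],[0.5,-0.0365,-0.0067,0.193,0,0,0]]'
python3 - <<'E'
from h import *
px,K,E=cam("wrist")
cv2.imwrite("pics/w3.png",px[:,:,::-1]); go(.509,.030,.027,-.769)
E
```

```text
time: 5.18
position: [0.51, 0.0301, 0.0284]
ee_rot: [0.927, -0.376, 0.001, -0.001]
force: [0.0, -0.3, 0.3]
gripper_width: 0.0429
gripper_force: 0.0
t 5.22 pos [0.5102 0.0302 0.0288] psi -0.771 w 0.0428 F [-1.1 -0.3  0.2] -> shift [-0.0007  0.0009  0.0018] rot [-0.002 -0.001 -0.002]
```

View pics/w3.png

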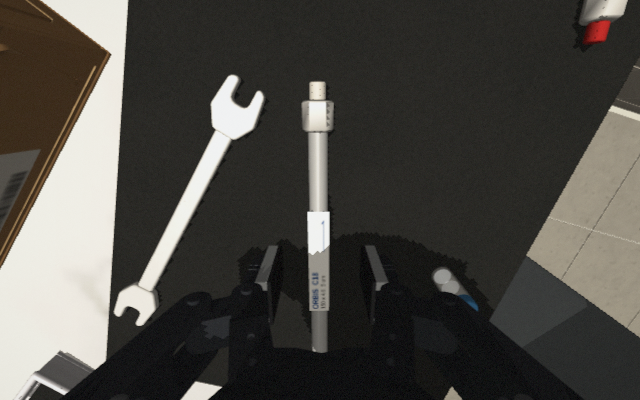

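The column (px 318) sits centred between the pads. I'll grip and lift it.

```bash
python3 -m pendant '[[0,0,0,0,0,0,0],[0,0,0,0,0,0,0],[0,0,0,0,0,0,0],[0,0,0,0,0,0,0],[0,0,0,-0.02,0,0,0],[0,0,0,-0.07,0,0,0],[0,0,0,-0.1,0,0,0],[0,0,0,-0.1,0,0,0]]' 50
python3 - <<'E'
from h import *
px=tab("wrist",["column_long"],[.11])
cv2.imwrite("pics/w4.png",px[:,:,::-1]); go(.4575,.3965,.127,.083)
E
```

```text
time: 6.22
position: [0.5105, 0.0304, 0.1302]
ee_rot: [0.927, -0.376, 0.002, -0.002]
force: [0.5, 0.8, -1.9]
gripper_width: 0.0065
gripper_force: 49.2
column_long trace 0.73 [0.5198 0.0207] dir(from x) -0.766 L 156 W 14 [302.4, 82.5, 336.7, 351.5]
column_long at 0.59 [318.9, 256.4] [0.5128 0.0296]
t 6.38 pos [0.5083 0.0296 0.1268] psi -0.771 w 0.0065 F [ 0.2  1.1 -1.9] -> shift [-2.921e-01 -2.277e-01 -2.000e-04] rot [ 0.     0.001 -0.854]
```

View pics/w4.png

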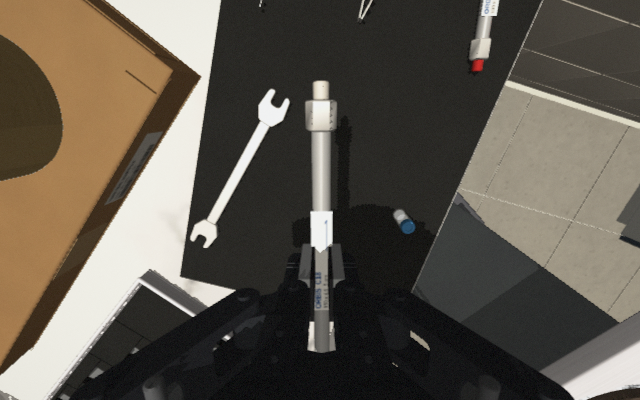

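The column is held straight and centred (px 320). Carrying it over to the tray.

```bash
python3 -m pendant '[[0,-0.292,-0.228,0,0,0,-0.855],[0,-0.292,-0.228,0,0,0,-0.855],[0,-0.292,-0.228,0,0,0,-0.855],[0,-0.292,-0.228,0,0,0,-0.855],[0,-0.292,-0.228,0,0,0,-0.855],[0,-0.292,-0.228,0,0,0,-0.855],[0,-0.292,-0.228,0.02,0,0,-0.855],[0,-0.292,-0.228,0.05,0,0,-0.855],[0,-0.292,-0.228,0.05,0,0,-0.855]]'
python3 - <<'E'
from h import *
px=tab("wrist",["insert_column","column_long"],[.015,.066])
cv2.imwrite("pics/w5.png",px[:,:,::-1]); go(.4575,.3965,.032,.083)
E
```

```text
time: 7.5
position: [0.4568, 0.3948, 0.0737]
ee_rot: [0.999, 0.042, -0.002, 0.003]
force: [-0.3, -0.3, -0.2]
gripper_width: 0.007
gripper_force: 49.2
insert_column trace 0.71 [0.4574 0.3987] dir(from x) 0.073 L 200 W 56 [269.1, 68.5, 364.5, 345.7]
insert_column at 0.59 [314.0, 222.9] [0.462  0.3996]
column_long trace 0.56 [0.476  0.3956] dir(from x) 0.1 L 142 W 13 [301.7, 81.8, 338.1, 352.2]
column_long at 0.81 [317.9, 255.6] [0.4661 0.397 ]
t 7.75 pos [0.4589 0.3972 0.0784] psi 0.084 w 0.0064 F [-0.1  0.4 -0.4] -> shift [-0.0015  0.0006  0.0464] rot [-0.001 -0.001  0.001]
```

View pics/w5.png

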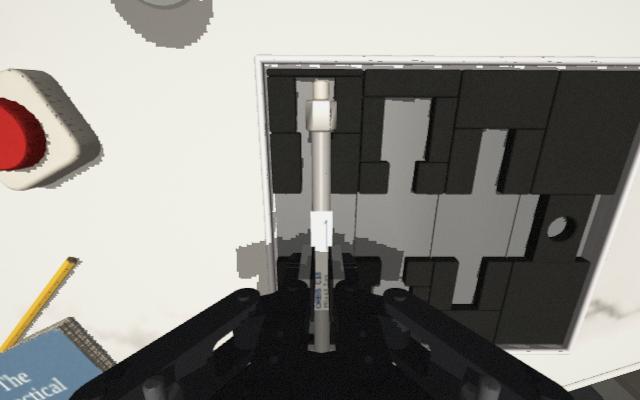

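The held column is over its nest. The nest's centre line is about 5 px left of the column, so I'll shift about 2.5 mm that way and lower.

```bash
python3 -m pendant '[[0,-0.0015,-0.0025,0,0,0,0],[0,-0.0015,-0.0025,0.025,0,0,0],[0,-0.0015,-0.0025,0.04,0,0,0],[0,-0.0015,-0.0025,0.046,0,0,0],[0,-0.0015,-0.0025,0.046,0,0,0],[0,-0.0015,-0.0025,0.046,0,0,0]]'
python3 - <<'E'
from h import *
px,K,E=cam("wrist")
cv2.imwrite("pics/w6.png",px[:,:,::-1]); go(.4575,.3965,.032,.083)
E
```

```text
time: 8.5
position: [0.4562, 0.3986, 0.0324]
ee_rot: [0.999, 0.042, -0.0, 0.001]
force: [-5.5, -4.3, 8.9]
gripper_width: 0.0068
gripper_force: 50.4
t 8.55 pos [0.4562 0.3986 0.0324] psi 0.085 w 0.0067 F [-5.7 -3.6  9.7] -> shift [0.0011 0.0022 0.0005] rot [0.001 0.001 0.002]
```

View pics/w6.png

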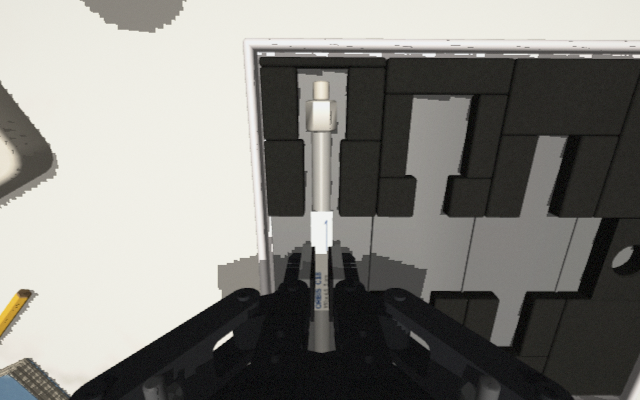

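The column is between the foam walls, its nut centred in the wide end (px 320,115). The small upward force says it's on the floor. Releasing with a narrow opening and backing up.

```bash
python3 -m pendant '[[0.25,0,0,0,0,0,0],[0.25,0,0,0,0,0,0],[0.25,0,0,0,0,0,0],[0.25,0,0,-0.03,0,0,0],[0.25,0,0,-0.09,0,0,0],[0.25,0,0,-0.13,0,0,0],[0.25,0,0,-0.13,0,0,0]]'
python3 - <<'E'
from h import *
px=tab("wrist",["insert_column","column_long","insert_spanner"],[.015,.012,.015])
cv2.imwrite("pics/w7.png",px[:,:,::-1]); go(.5793,.067,.16,-1.334)
E
```

```text
time: 9.43
position: [0.458, 0.4009, 0.1653]
ee_rot: [0.999, 0.042, 0.002, -0.003]
force: [-0.4, 0.5, -1.4]
gripper_width: 0.0216
gripper_force: 0.0
insert_column trace 0.96 [0.4572 0.3987] dir(from x) 0.074 L 199 W 57 [296.1, 89.8, 356.4, 282.0]
insert_column at 0.82 [325.9, 190.2] [0.4613 0.3971]
column_long trace 0.57 [0.4566 0.398 ] dir(from x) 0.083 L 183 W 15 [314.8, 97.6, 332.3, 275.8]
column_long at 0.63 [319.1, 195.2] [0.4547 0.4033]
insert_spanner trace 0.81 [0.4624 0.3428] dir(from x) 0.08 L 199 W 57 [351.5, 85.8, 424.6, 280.4]
insert_spanner at 0.57 [377.8, 192.6] [0.4633 0.3461]
t 9.78 pos [0.4564 0.3987 0.16  ] psi 0.084 w 0.0216 F [-0.5  1.1  0.5] -> shift [0.0946 0.3409 0.0005] rot [ 0.002 -0.     1.418]
```

View pics/w7.png

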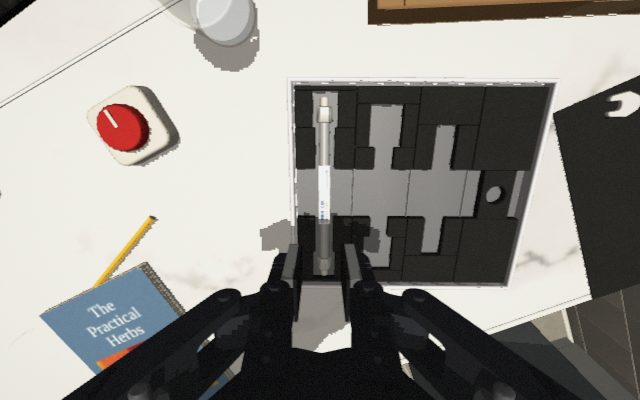

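The column lies fully down in its nest: px (323,185), measured 1 mm from the insert centre. Spanner next.

```bash
python3 -m pendant '[[0.35,0.095,0.341,0,0,0,1.418],[0.35,0.095,0.341,0,0,0,1.418],[0.35,0.095,0.341,0,0,0,1.418],[0.35,0.095,0.341,0,0,0,1.418],[0.35,0.095,0.341,0,0,0,1.418],[0.35,0.095,0.341,0,0,0,1.418],[0.35,0.095,0.341,0,0,0,1.418],[0.35,0.095,0.341,0,0,0,1.418],[0.35,0.095,0.341,0,0,0,1.418],[0.35,0.095,0.341,0,0,0,1.418]]'
python3 - <<'E'
from h import *
px=tab("wrist",["spanner","vial","tweezers"],[.005,.018,.008])
cv2.imwrite("pics/w8.png",px[:,:,::-1]); go(.5793,.067,.026,-1.334)
E
```

```text
time: 11.02
position: [0.5799, 0.0674, 0.1609]
ee_rot: [0.787, -0.618, -0.0, 0.0]
force: [0.5, 0.6, -1.4]
gripper_width: 0.0299
gripper_force: 0.0
spanner trace 0.66 [0.5793 0.0668] dir(from x) -1.334 L 156 W 23 [309.5, 108.6, 334.6, 259.9]
spanner at 0.81 [322.9, 190.8] [0.5778 0.0663]
vial trace 0.93 [ 0.4502 -0.0113] dir(from x) 0.004 L 28 W 12 [462.6, 138.4, 494.3, 157.3]
vial at 0.56 [467.7, 145.6] [ 0.461 -0.01 ]
tweezers trace 0.54 [ 0.595  -0.0918] dir(from x) -1.298 L 10 W 6 [344.4, 0.0, 351.7, 15.4]
t 11.38 pos [0.58   0.0675 0.1613] psi -1.333 w 0.03 F [-0.   1.1 -0. ] -> shift [0.0003 0.0008 0.1353] rot [-0.     0.     0.001]
```

View pics/w8.png

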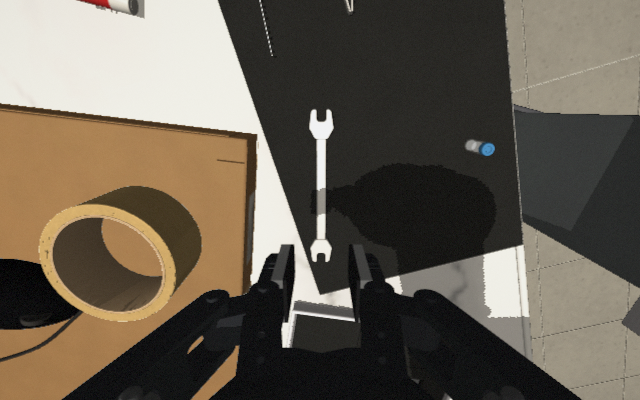

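The spanner is centred (px 321,185) with both pads either side. Going down, gripping and lifting a little.

```bash
python3 -m pendant '[[0.35,0,0.001,0.06,0,0,0],[0.35,0,0.001,0.11,0,0,0],[0.35,0,0.001,0.13,0,0,0],[0.35,0,0.001,0.1365,0,0,0],[0.35,0,0.001,0.1365,0,0,0],[0.35,0,0.001,0.1365,0,0,0],[0,0,0.001,0.1365,0,0,0],[0,0,0.001,0.1365,0,0,0],[0,0,0.001,0.1365,0,0,0],[0,0,0.001,0.1365,0,0,0]]'
python3 -m pendant '[[0,0,0,0,0,0,0],[0,0,0,-0.02,0,0,0],[0,0,0,-0.06,0,0,0],[0,0,0,-0.08,0,0,0],[0,0,0,-0.08,0,0,0]]'
python3 - <<'E'
from h import *
px=tab("wrist",["spanner"],[.085])
cv2.imwrite("pics/w9.png",px[:,:,::-1]); go(.462,.3429,.13,.083)
E
```

```text
time: 12.62
position: [0.5795, 0.0673, 0.0257]
ee_rot: [0.786, -0.618, 0.0, -0.001]
force: [-1.5, 0.3, 6.1]
gripper_width: 0.0062
gripper_force: 49.1
time: 13.25
position: [0.5799, 0.0675, 0.1065]
ee_rot: [0.786, -0.619, 0.001, -0.002]
force: [-0.6, 0.1, -0.7]
gripper_width: 0.0065
gripper_force: 48.9
spanner trace 0.69 [0.5808 0.0612] dir(from x) -1.334 L 145 W 22 [301.4, 108.4, 345.4, 353.2]
spanner at 0.84 [321.6, 259.5] [0.5794 0.0677]
t 13.4 pos [0.5783 0.0669 0.1038] psi -1.334 w 0.0061 F [-0.3 -0.4 -0.3] -> shift [-0.2956  0.0484 -0.0261] rot [ 1.000e-03  1.000e-03 -1.417e+00]
```

View pics/w9.png

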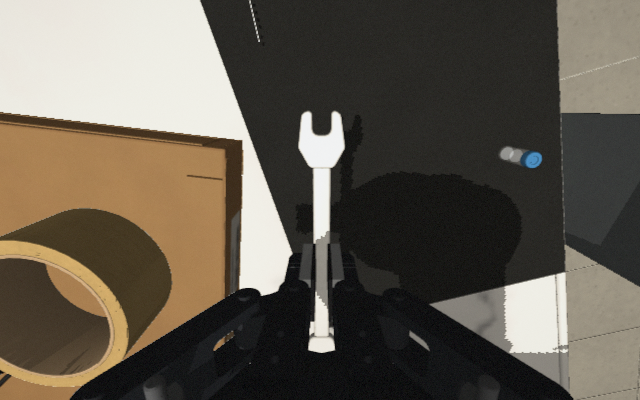

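The spanner is held level and centred (px 321). Carrying it to the second nest.

```bash
python3 -m pendant '[[0,-0.296,0.048,-0.02,0,0,-1.417],[0,-0.296,0.048,-0.02,0,0,-1.417],[0,-0.296,0.048,-0.02,0,0,-1.417],[0,-0.296,0.048,-0.02,0,0,-1.417],[0,-0.296,0.048,-0.02,0,0,-1.417],[0,-0.296,0.048,-0.02,0,0,-1.417],[0,-0.296,0.048,-0.01,0,0,-1.417],[0,-0.296,0.048,0.02,0,0,-1.417],[0,-0.296,0.048,0.04,0,0,-1.417],[0,-0.296,0.048,0.04,0,0,-1.417]]'
python3 - <<'E'
from h import *
px=tab("wrist",["insert_spanner","spanner"],[.015,.045])
cv2.imwrite("pics/w10.png",px[:,:,::-1]); go(.462,.3429,.03,.083)
E
```

```text
time: 14.65
position: [0.4617, 0.3421, 0.0622]
ee_rot: [0.999, 0.041, -0.002, 0.002]
force: [-0.2, 0.0, -0.1]
gripper_width: 0.0065
gripper_force: 49.0
insert_spanner trace 0.67 [0.474  0.3429] dir(from x) 0.076 L 175 W 56 [271.3, 67.6, 376.6, 328.5]
insert_spanner at 0.94 [320.6, 227.9] [0.4688 0.3427]
spanner trace 0.58 [0.4697 0.3426] dir(from x) 0.082 L 141 W 22 [296.9, 108.7, 345.1, 354.8]
spanner at 0.88 [320.2, 255.4] [0.4659 0.3427]
t 14.9 pos [0.4632 0.344  0.0656] psi 0.083 w 0.0061 F [ 0.8 -0.3 -0.2] -> shift [-0.0014  0.001   0.0356] rot [-0.001 -0.001  0.   ]
```

View pics/w10.png

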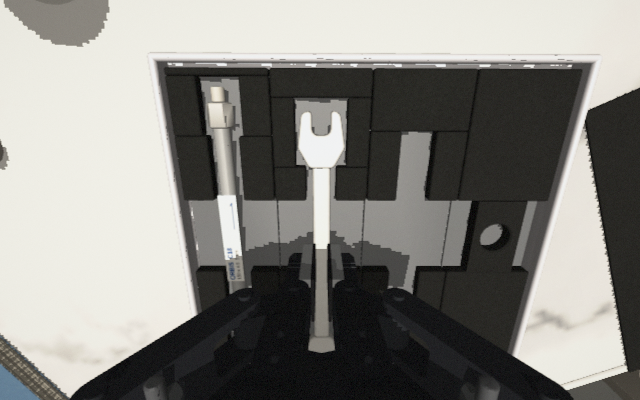

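The spanner jaw (px 302–344) is centred in the nest's wide end (295–347). Lowering, releasing and retreating.

```bash
python3 -m pendant '[[0,-0.0015,0.0003,0.02,0,0,0],[0,-0.0015,0.0003,0.032,0,0,0],[0,-0.0015,0.0003,0.0355,0,0,0],[0,-0.0015,0.0003,0.0355,0,0,0],[0,-0.0015,0.0003,0.0355,0,0,0]]'
python3 -m pendant '[[0.25,0,0,0,0,0,0],[0.25,0,0,0,0,0,0],[0.25,0,0,0,0,0,0],[0.25,0,0,-0.03,0,0,0],[0.25,0,0,-0.09,0,0,0],[0.25,0,0,-0.13,0,0,0],[0.25,0,0,-0.13,0,0,0]]'
python3 - <<'E'
from h import *
px=tab("wrist",["insert_spanner","spanner","column_long","insert_tweezers","insert_vial"],[.015,.01,.012,.015,.015])
cv2.imwrite("pics/w11.png",px[:,:,::-1]); go(.605,-.10,.18,-1.0)
E
```

```text
time: 15.52
position: [0.4617, 0.3435, 0.0297]
ee_rot: [0.999, 0.042, 0.0, -0.0]
force: [-0.1, -0.1, 0.8]
gripper_width: 0.0062
gripper_force: 49.2
time: 16.4
position: [0.4628, 0.3447, 0.1632]
ee_rot: [0.999, 0.042, 0.002, -0.003]
force: [-0.4, -0.2, -0.0]
gripper_width: 0.0214
gripper_force: 0.0
insert_spanner trace 0.77 [0.4618 0.3422] dir(from x) 0.08 L 200 W 56 [293.0, 86.3, 359.9, 280.9]
insert_spanner at 0.85 [324.8, 191.2] [0.4656 0.342 ]
insert_spanner at 0.68 [434.3, 189.2] [0.4767 0.2363]
spanner trace 0.62 [0.4613 0.3431] dir(from x) 0.082 L 156 W 21 [310.2, 109.8, 335.1, 264.7]
spanner at 0.96 [320.5, 192.0] [0.463 0.346]
column_long trace 0.91 [0.4598 0.3997] dir(from x) 0.078 L 175 W 12 [251.0, 99.2, 273.7, 269.4]
column_long at 0.57 [265.4, 194.4] [0.4565 0.4002]
insert_tweezers trace 0.62 [0.4659 0.2866] dir(from x) 0.085 L 201 W 58 [351.9, 85.7, 421.6, 287.3]
insert_tweezers at 0.86 [378.0, 191.8] [0.4694 0.2903]
insert_vial trace 0.95 [0.4706 0.2313] dir(from x) 0.084 L 201 W 59 [401.5, 84.1, 486.3, 286.8]
insert_vial at 0.7 [435.2, 189.9] [0.476  0.2352]
t 16.95 pos [0.4613 0.343  0.1588] psi 0.083 w 0.0214 F [-0.9  0.3 -0.1] -> shift [ 0.1063  0.4534 -0.021 ] rot [1.000e-03 0.000e+00 1.083e+00]
```

View pics/w11.png

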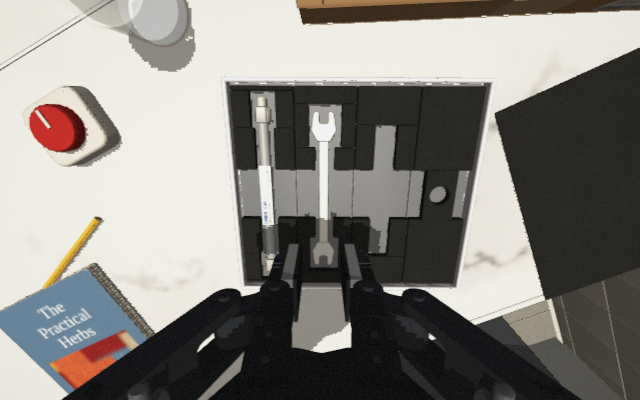

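The spanner lies in its nest at px (323,185), within 1 mm of the centre. I have two pictures left, so I'll rely on measurements: going above the tweezers and measuring them.

```bash
python3 -m pendant '[[0.35,0.1,0.46,-0.04,0,0,1.25],[0.35,0.1,0.46,-0.04,0,0,1.25],[0.35,0.1,0.46,-0.04,0,0,1.25],[0.35,0.1,0.46,-0.04,0,0,1.25],[0.35,0.1,0.46,-0.04,0,0,1.25],[0.35,0.1,0.46,-0.04,0,0,1.25],[0.35,0.1,0.46,-0.04,0,0,1.25],[0.35,0.1,0.46,-0.04,0,0,1.25],[0.35,0.1,0.46,-0.04,0,0,1.25],[0.35,0.1,0.46,-0.04,0,0,1.25]]'
python3 - <<'E'
from h import *
px=tab("wrist",["tweezers","syringe","column_short","vial"],[.008,.008,.008,.018])
cv2.imwrite("pics/w12.png",px[:,:,::-1]); go(.617,-.141,.12,-1.19)
E
```

```text
time: 18.2
position: [0.599, -0.1069, 0.1989]
ee_rot: [0.834, -0.551, -0.0, 0.0]
force: [-0.5, 0.1, -0.1]
gripper_width: 0.03
gripper_force: 0.0
tweezers trace 0.6 [ 0.5999 -0.1046] dir(from x) 0.403 L 7 W 5 [314.6, 179.8, 323.4, 189.4]
tweezers at 0.48 [319.7, 142.4] [ 0.6172 -0.1472]
syringe trace 0.69 [ 0.688  -0.1263] dir(from x) -1.154 L 95 W 9 [241.3, 82.3, 261.1, 180.1]
syringe at 0.79 [251.7, 152.3] [ 0.6807 -0.1086]
column_short trace 0.55 [ 0.5504 -0.1758] dir(from x) -0.78 L 134 W 16 [364.5, 78.0, 405.3, 196.3]
column_short at 0.75 [386.2, 142.3] [ 0.5517 -0.1752]
vial trace 0.62 [ 0.4576 -0.0204] dir(from x) -1.087 L 11 W 9 [394.8, 285.9, 403.6, 295.9]
vial at 0.64 [395.1, 289.6] [ 0.4621 -0.02  ]
t 18.65 pos [ 0.5993 -0.1065  0.1994] psi -1.166 w 0.0299 F [-0.9 -0.6 -0.2] -> shift [ 0.0387 -0.0027  0.0794] rot [-0.    -0.     0.024]
```

View pics/w12.png

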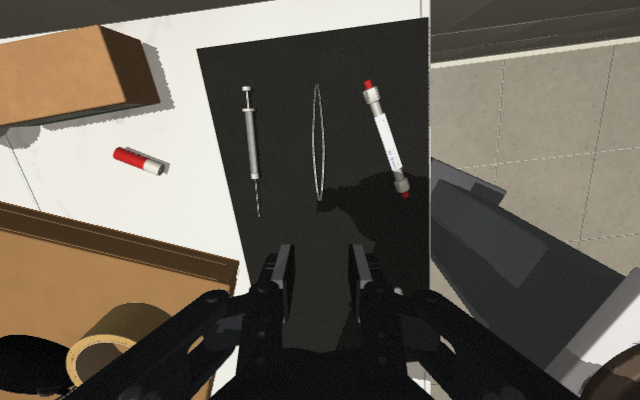

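The tweezers run from px (317,84) to (320,200), between the syringe (px 251) and the short column (px 387). I'll use the end points for the centre and heading.

```bash
python3 - <<'E'
from h import *
px,K,E=cam("wrist")
g=px.astype(int).sum(2)/3; m=np.zeros(g.shape,bool); r=g[75:210,300:335]; m[75:210,300:335]=r>80
n,l,st,_=cv2.connectedComponentsWithStats(cv2.dilate(m.astype(np.uint8),np.ones((3,3)))); print(st[1:].tolist())
p=ground([[317,84],[320,200]],K,E,.007); d=p[0]-p[1]; print(p,np.linalg.norm(d),p.mean(0),np.arctan2(d[1],d[0]))
c,a,L,W=axis(m,K,E,.007); print(c,a,L,W)
go(c[0],c[1],.027,a)
s=ground([[258,215],[247,87],[402,195],[369,83]],K,E,.008); u=np.array([np.cos(a),np.sin(a)]); print((s-c)@u,(s-c)@[u[1],-u[0]])
E
```

```text
[[312, 84, 14, 117, 942]]
[[ 0.64299439 -0.19907768]
 [ 0.59176438 -0.08673198]] 0.12347497725524446 [ 0.61737938 -0.14290483] -1.1429612778991491
[ 0.6176051  -0.14295154] -1.1631610392805176 121.31228637695312 12.048948287963867
t 18.7 pos [ 0.5993 -0.1066  0.1994] psi -1.166 w 0.0299 F [ 0.6 -0.3  0.9] -> shift [ 0.0406 -0.0025  0.1724] rot [-0.    -0.    -0.003]
[-0.07963441  0.05892977 -0.05587486  0.06229423] [-0.07077005 -0.07186857  0.09471878  0.0513603 ]
```

The blob measures 121 × 12 mm, which matches the tweezers, and the neighbours are over 50 mm to either side. Gripping.

```bash
python3 -m pendant '[[0.35,0.0406,-0.0025,0.06,0,0,0],[0.35,0.0406,-0.0025,0.12,0,0,0],[0.35,0.0406,-0.0025,0.16,0,0,0],[0.35,0.0406,-0.0025,0.173,0,0,0],[0.35,0.0406,-0.0025,0.173,0,0,0],[0.35,0.0406,-0.0025,0.173,0,0,0],[0,0.0406,-0.0025,0.173,0,0,0],[0,0.0406,-0.0025,0.173,0,0,0],[0,0.0406,-0.0025,0.173,0,0,0],[0,0.0406,-0.0025,0.173,0,0,0]]' 35
python3 -m pendant '[[0,0,0,0,0,0,0],[0,0,0,-0.02,0,0,0],[0,0,0,-0.07,0,0,0],[0,0,0,-0.1,0,0,0],[0,0,0,-0.1,0,0,0]]'
python3 - <<'E'
from h import *
px=tab("wrist",["tweezers"],[.108]); cv2.imwrite("pics/w13.png",px[:,:,::-1]); go(.4665,.2870,.13,.083)
E
```

```text
time: 19.95
position: [0.6184, -0.1432, 0.0277]
ee_rot: [0.835, -0.551, 0.001, -0.001]
force: [-1.0, 1.5, 6.6]
gripper_width: 0.0101
gripper_force: 35.0
time: 20.58
position: [0.6192, -0.1433, 0.1297]
ee_rot: [0.835, -0.551, 0.002, -0.002]
force: [0.0, 0.3, -0.7]
gripper_width: 0.01
gripper_force: 34.2
tweezers trace 0.67 [ 0.6165 -0.1384] dir(from x) -1.163 L 121 W 11 [309.5, 160.2, 331.5, 354.6]
t 20.73 pos [ 0.6169 -0.1432  0.1257] psi -1.167 w 0.0099 F [ 0.4  0.  -0.9] -> shift [-0.4547 -0.0307 -0.004 ] rot [ 0.00e+00  1.00e-03 -1.25e+00]
```

```bash
python3 -m pendant '[[0,-0.4547,-0.0307,-0.02,0,0,-1.25],[0,-0.4547,-0.0307,-0.02,0,0,-1.25],[0,-0.4547,-0.0307,-0.02,0,0,-1.25],[0,-0.4547,-0.0307,-0.02,0,0,-1.25],[0,-0.4547,-0.0307,-0.02,0,0,-1.25],[0,-0.4547,-0.0307,-0.02,0,0,-1.25],[0,-0.4547,-0.0307,-0.02,0,0,-1.25],[0,-0.4547,-0.0307,0.01,0,0,-1.25],[0,-0.4547,-0.0307,0.05,0,0,-1.25],[0,-0.4547,-0.0307,0.05,0,0,-1.25]]'
python3 - <<'E'
from h import *
px=tab("wrist",["insert_tweezers","tweezers","insert_vial"],[.015,.057,.015]); cv2.imwrite("pics/w14.png",px[:,:,::-1]); go(.4665,.2870,.031,.083)
E
```

```text
time: 21.98
position: [0.4649, 0.285, 0.0728]
ee_rot: [0.999, 0.042, -0.003, 0.003]
force: [0.5, -0.2, 1.0]
gripper_width: 0.0101
gripper_force: 34.3
insert_tweezers trace 0.89 [0.4667 0.2865] dir(from x) 0.069 L 199 W 56 [272.8, 68.5, 370.2, 345.4]
insert_tweezers at 0.93 [319.5, 221.6] [0.4716 0.2862]
tweezers trace 0.58 [0.4268 0.2812] dir(from x) 0.074 L 44 W 10 [313.6, 288.5, 332.4, 353.6]
insert_vial trace 0.95 [0.4717 0.231 ] dir(from x) 0.078 L 198 W 58 [356.8, 65.7, 470.0, 345.5]
insert_vial at 0.86 [396.9, 218.8] [0.4778 0.2348]
t 22.32 pos [0.4677 0.2871 0.0776] psi 0.083 w 0.0101 F [-0.8  0.6 -0.4] -> shift [-0.0013  0.0001  0.0466] rot [-0.002 -0.002 -0.   ]
```

View pics/w14.png

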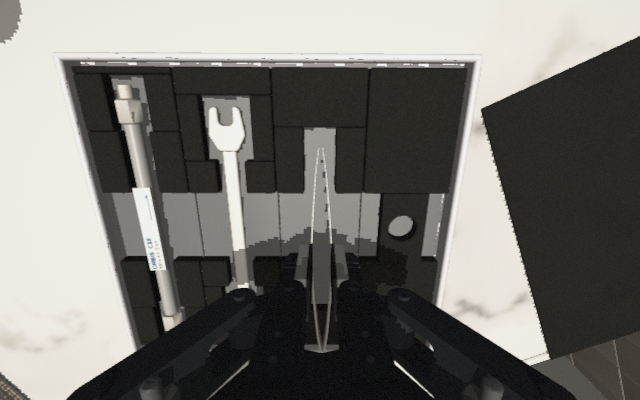

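The tweezers (px 321) are centred over their nest (303–336). That was my last picture. Checking the fore-aft fit numerically before lowering.

```bash
python3 - <<'E'
from h import *
px,K,E=cam("wrist"); u=np.array([np.cos(.083),np.sin(.083)]); c=np.array([.4667,.2867]); p=np.array(arm.sense()["position"])[:2]
for z in (.055,.06): print(z,(ground([[321,149],[321,354]],K,E,z)-p)@u)
print("nest far end",(ground([[320,128]],K,E,.015)-c)@u, "tcp",(p-c)@u)
E
```

```text
0.055 [ 0.06056345 -0.0690644 ]
0.06 [ 0.06125844 -0.06382866]
nest far end [0.06881934] tcp 0.0008962317338471305
```

```bash
python3 -m pendant '[[0,-0.001,0,0.02,0,0,0],[0,-0.001,0,0.04,0,0,0],[0,-0.001,0,0.0465,0,0,0],[0,-0.001,0,0.0465,0,0,0],[0,-0.001,0,0.0465,0,0,0]]'
python3 -m pendant '[[0.25,0,0,0,0,0,0],[0.25,0,0,0,0,0,0],[0.25,0,0,0,0,0,0],[0.25,0,0,-0.03,0,0,0],[0.25,0,0,-0.09,0,0,0],[0.25,0,0,-0.13,0,0,0],[0.25,0,0,-0.13,0,0,0]]'
python3 - <<'E'
from h import *
px=tab("wrist",["tweezers","insert_tweezers","insert_vial","spanner","column_long"],[.012,.015,.015,.01,.012])
K,E=cam("wrist")[1:]
g=px[75:300,280:370].astype(int).sum(2)/3
cv2.imwrite("pics/w15.png",px[:,:,::-1])
go(.4515,-.011,.16,-.3)
E
```

```text
time: 23.0
position: [0.4664, 0.2869, 0.0306]
ee_rot: [0.999, 0.042, 0.0, -0.0]
force: [0.0, -1.6, 3.9]
gripper_width: 0.0101
gripper_force: 37.6
time: 23.88
position: [0.4674, 0.2883, 0.1634]
ee_rot: [0.999, 0.042, 0.002, -0.002]
force: [-0.2, -0.1, -0.8]
gripper_width: 0.0211
gripper_force: 0.0
tweezers trace 0.49 [0.4268 0.283 ] dir(from x) 0.115 L 44 W 10 [316.9, 208.5, 329.8, 250.7]
tweezers at 0.63 [323.0, 192.8] [0.4676 0.287 ]
insert_tweezers trace 0.58 [0.4666 0.2856] dir(from x) 0.08 L 198 W 56 [292.4, 85.8, 358.0, 285.1]
insert_tweezers at 0.96 [325.2, 187.8] [0.4737 0.2854]
insert_vial trace 0.73 [0.4712 0.2299] dir(from x) 0.085 L 200 W 57 [353.3, 83.6, 421.3, 285.7]
spanner trace 0.72 [0.4616 0.3425] dir(from x) 0.083 L 157 W 23 [251.5, 111.2, 281.0, 265.9]
spanner at 0.89 [266.7, 190.9] [0.4642 0.3429]
column_long trace 0.89 [0.4556 0.3987] dir(from x) 0.085 L 182 W 14 [189.7, 97.6, 226.5, 276.5]
column_long at 0.74 [210.1, 193.4] [0.4575 0.3984]
t 24.48 pos [0.466  0.2867 0.1595] psi 0.083 w 0.0214 F [ 0.7  0.  -0.1] -> shift [-0.0392  0.2955 -0.0004] rot [0.001 0.    0.383]
```

Tweezers are placed, within 1.5 mm of nominal. Now the vial, located by its blue cap.

```bash
python3 -m pendant '[[0.4,-0.014,0.298,0,0,0,0],[0.4,-0.014,0.298,0,0,0,0],[0.4,-0.014,0.298,0,0,0,0],[0.4,-0.014,0.298,0,0,0,0],[0.4,-0.014,0.298,0,0,0,0],[0.4,-0.014,0.298,0,0,0,0],[0.4,-0.014,0.298,0,0,0,0]]'
cat >> h.py <<'E'
def cap(ztop,z0=.01):
    px,K,E=cam("wrist"); h=cv2.cvtColor(px,cv2.COLOR_RGB2HSV)
    m=cv2.inRange(h,(95,110,50),(125,255,255)); m[:,:]=m
    n,l,st,ce=cv2.connectedComponentsWithStats(m); i=1+np.argsort(-st[1:,4])[:3]
    for k in i: print(st[k].tolist(),[np.round(ground(ce[k],K,E,z)[0],4).tolist() for z in (ztop,ztop-.004,ztop-.008)])
    return px,K,E
E
python3 - <<'E'
from h import *
px,K,E=cap(.034); print("cam",E[:3,3])
for r in arm.trace("wrist","vial")[:1]: print(r["score"],r["rect"],axis(r["pixels"],K,E,.018))
for r in arm.place_of("wrist","vial")[:1]: print(r["at"],ground(r["at"],K,E,.002))
go(.4525,-.012,.035,.083)
E
```

```text
time: 25.35
position: [0.477, -0.0114, 0.1599]
ee_rot: [0.999, 0.041, 0.0, -0.0]
force: [-0.8, 0.1, 1.2]
gripper_width: 0.0344
gripper_force: 0.0
[313, 219, 12, 13, 125] [[0.4523, -0.0113], [0.4506, -0.0114], [0.4489, -0.0115]]
cam [ 0.55719781 -0.00494454  0.27994377]
0.58 [310.3, 209.2, 328.8, 231.7] (array([ 0.45056461, -0.01212016]), np.float64(0.07303745088915381), 22.318540573120117, 12.874886512756348)
[318.7, 214.0] [[ 0.45137786 -0.01110191]]
t 25.5 pos [ 0.477  -0.0104  0.1598] psi 0.085 w 0.0344 F [-0.6 -0.8  0.1] -> shift [-0.0246 -0.0005  0.1248] rot [-0.    -0.     0.002]
```

```bash
python3 -m pendant '[[0.4,-0.0255,-0.001,0.05,0,0,0],[0.4,-0.0255,-0.001,0.09,0,0,0],[0.4,-0.0255,-0.001,0.115,0,0,0],[0.4,-0.0255,-0.001,0.124,0,0,0],[0.4,-0.0255,-0.001,0.124,0,0,0],[0,-0.0255,-0.001,0.124,0,0,0],[0,-0.0255,-0.001,0.124,0,0,0],[0,-0.0255,-0.001,0.124,0,0,0],[0,-0.0255,-0.001,0.124,0,0,0]]' 25
python3 -m pendant '[[0,0,0,0,0,0,0],[0,0,0,-0.02,0,0,0],[0,0,0,-0.06,0,0,0],[0,0,0,-0.08,0,0,0],[0,0,0,-0.08,0,0,0]]'
python3 - <<'E'
from h import *
px,K,E=cap(.114); go(.471,.231,.116,.083)
E
```

```text
time: 26.62
position: [0.4522, -0.0122, 0.0366]
ee_rot: [0.999, 0.042, 0.001, -0.0]
force: [-0.4, 1.8, 7.4]
gripper_width: 0.0104
gripper_force: 25.7
time: 27.25
position: [0.4522, -0.0122, 0.1174]
ee_rot: [0.999, 0.042, 0.002, -0.001]
force: [0.2, 0.1, -0.0]
gripper_width: 0.01
gripper_force: 25.1
[311, 263, 21, 25, 430] [[0.4531, -0.0123], [0.4505, -0.0125], [0.448, -0.0127]]
t 27.3 pos [ 0.4514 -0.0124  0.1163] psi 0.083 w 0.0103 F [0.2 0.5 0.3] -> shift [ 0.0396 -0.241   0.0005] rot [-0.001 -0.002 -0.   ]
```

The vial is held. Hovering over the well and measuring the well itself in the wrist image.

```bash
python3 -m pendant '[[0,0.0396,-0.241,0,0,0,0],[0,0.0396,-0.241,0,0,0,0],[0,0.0396,-0.241,0,0,0,0],[0,0.0396,-0.241,0,0,0,0],[0,0.0396,-0.241,0,0,0,0],[0,0.0396,-0.241,0,0,0,0]]'
python3 - <<'E'
from h import *
px,K,E=cap(.114)
tab("wrist",["insert_vial"],[.015])
# map a neighbourhood of the well into a 0.5 mm/px top view in tool axes
c=np.array([.471,.231]); u=np.array([np.cos(.083),np.sin(.083)]); v=np.array([u[1],-u[0]])
n=80; a=(np.arange(2*n)-n)*.0005
P=c+a[::-1,None,None]*u+a[None,:,None]*v
Q=np.concatenate([P,np.full(P.shape[:2]+(1,),.015)],2)-E[:3,3]; q=Q@E[:3,:3]; 
m=np.stack([K[0,0]*q[...,0]/q[...,2]+K[0,2],K[1,1]*q[...,1]/q[...,2]+K[1,2]],-1).astype(np.float32)
w=cv2.remap(px,m,None,cv2.INTER_LINEAR); cv2.imwrite("pics/well.png",w[:,:,::-1])
g=w.mean(2)[::5,::4]
for r,row in zip(a[::-1][::5],g): print(f"{r*1000:5.1f}",''.join(f"{int(x/10):X}"[-1] if x<160 else 'F' for x in row))
go(.471,.231,.05,.083)
E
```

```text
time: 28.05
position: [0.4699, 0.2305, 0.1144]
ee_rot: [0.999, 0.042, -0.001, 0.001]
force: [0.4, -0.3, -0.0]
gripper_width: 0.0102
gripper_force: 25.1
[311, 263, 21, 25, 436] [[0.4727, 0.2306], [0.4701, 0.2303], [0.4675, 0.2301]]
insert_vial trace 0.89 [0.4713 0.2293] dir(from x) 0.08 L 198 W 56 [281.9, 73.7, 361.1, 311.1]
insert_vial trace 0.7 [0.4575 0.3945] dir(from x) 0.08 L 199 W 63 [45.8, 76.0, 170.3, 309.7]
insert_vial at 0.82 [321.2, 204.5] [0.4747 0.23  ]
 39.5 43443432333443334333433434443344433EFFFF
 37.0 44433333444434334344344344443433434DFFFF
 34.5 43333332434444343444444443443444444CFFFF
 32.0 34344333434434444444434444443443434CFFFF
 29.5 34443333434444433444434444444344443CFFFF
 27.0 43334333344444444344444344444444444CFFFF
 24.5 AACCDDDADDBAAA233323323333336BBBBADFFFFF
 22.0 EEEEEEEBEEEEED434333334443437EEEEEFFFFFF
 19.5 EEEEEEECEEEEED433333333443447EEEEEFFFFFF
 17.0 EEEEEEEBEEEEED333434434444447EEEEEFDFFFF
 14.5 EEEEEEEBEEEEEC433443443443446EEEEEFEFFFF
 12.0 EEEEEEEAEEEEEC444444444334346EEEEEFCFFFF
  9.5 EEEEEEE9EEEEEC343436896444437EEEEEFDFFFF
  7.0 EEEEEEEAEEEEE
[... 308 characters left out ...]
F
-10.5 DDDDEEEBEEEEEB323343333122337EEEEEFCFFFF
-13.0 DDDDDDEBEEEC76222333332222347EEEEEFCFFFF
-15.5 DDDDDDE8EEB775122222222122224AEEECDCFFFF
-18.0 DCC77777EC7776122222222222224DDE77ACFFEF
-20.5 876676767767752221122222112247DD77ACEFCC
-23.0 11111102111111222212222222221111117CCDCC
-25.5 22122211221111212211221121221112123BCDBC
-28.0 22222221222222222222332212222212223BCDCD
-30.5 12222222222233321259CB8421233322223ACDCC
-33.0 222222222226888516DEFFFC41688832222BCDCC
-35.5 22212212222788842BEEFFEE71688852112BCDCC
-38.0 12222222212888832CEFFFFE81588871221BCDCC
t 28.25 pos [0.4706 0.2298 0.1156] psi 0.082 w 0.0102 F [-0.2 -1.3 -0.3] -> shift [ 0.0005 -0.0012  0.0656] rot [ 0.     0.001 -0.001]
```

The well centres at about (0.4716, 0.2299), almost under the tool. Lowering the vial in.

```bash
python3 -m pendant '[[0,0.0006,0,0.04,0,0,0],[0,0.0006,0,0.055,0,0,0],[0,0.0006,0,0.065,0,0,0],[0,0.0006,0,0.07,0,0,0],[0,0.0006,0,0.0745,0,0,0],[0,0.0006,0,0.0745,0,0,0],[0,0.0006,0,0.0745,0,0,0]]'
python3 -c "
from h import *
cap(.038); go(.4716,.2299,.0402,.083)"
```

```text
time: 29.12
position: [0.4716, 0.2313, 0.0417]
ee_rot: [0.999, 0.042, 0.0, -0.0]
force: [0.8, -0.4, -0.4]
gripper_width: 0.0102
gripper_force: 25.1
[311, 263, 21, 25, 436] [[0.4722, 0.2312], [0.4696, 0.231], [0.467, 0.2308]]
[34, 289, 1, 1, 1] [[0.4521, 0.3756], [0.4489, 0.38], [0.4457, 0.3845]]
t 29.18 pos [0.4716 0.2313 0.0417] psi 0.083 w 0.0104 F [ 0.1  0.6 -0.5] -> shift [-0.0001  0.0014  0.0015] rot [-0.    -0.001  0.   ]
```

No contact, so it's in the well and about 1 mm above the floor. Final settle, release, and straight up.

```bash
python3 -m pendant '[[0,0,0.001,0,0,0,0],[0,0,0.001,0.0015,0,0,0],[0,0,0.001,0.0015,0,0,0],[0.22,0,0.001,0.0015,0,0,0],[0.22,0,0.001,0.0015,0,0,0],[0.22,0,0.001,0.0015,0,0,0],[0.22,0,0.001,-0.02,0,0,0],[0.22,0,0.001,-0.07,0,0,0],[0.22,0,0.001,-0.12,0,0,0],[0.22,0,0.001,-0.12,0,0,0]]'
python3 - <<'E'
from h import *
px,K,E=cap(.038)
tab("wrist",["vial","insert_vial","tweezers","insert_tweezers","spanner","column_long"],[.022,.015,.01,.015,.01,.012])
tab("top",["column_short","syringe"],[.008,.008]); go()
E
```

```text
time: 30.42
position: [0.4733, 0.2317, 0.1654]
ee_rot: [0.999, 0.042, 0.003, -0.002]
force: [0.3, -0.7, -0.8]
gripper_width: 0.0185
gripper_force: 0.0
[317, 197, 13, 12, 129] [[0.4715, 0.2302], [0.4701, 0.2301], [0.4688, 0.23]]
[16, 384, 13, 10, 76] [[0.2151, 0.5594], [0.2096, 0.5646], [0.2042, 0.5698]]
vial trace 0.8 [0.4698 0.2295] dir(from x) 0.084 L 20 W 11 [316.3, 188.8, 330.5, 209.9]
vial at 0.63 [321.9, 190.2] [0.4776 0.2307]
insert_vial trace 0.89 [0.471  0.2291] dir(from x) 0.081 L 198 W 56 [290.7, 86.2, 356.6, 285.4]
insert_vial at 0.74 [319.6, 192.0] [0.4736 0.2327]
tweezers trace 0.57 [0.4594 0.286 ] dir(from x) 0.029 L 115 W 13 [258.4, 142.6, 272.8, 251.4]
tweezers at 0.7 [267.2, 191.4] [0.4684 0.2845]
insert_tweezers trace 0.87 [0.4663 0.2847] dir(from x) 0.08 L 198 W 57 [229.9, 86.9, 294.7, 283.2]
insert_tweezers trace 0.69 [0.4714 0.2288] dir(from x) 0.083 L 199 W 56 [293.2, 84.3, 355.7, 284.5]
insert_tweezers at 0.61 [266.8, 191.7] [0.4696 0.284 ]
spanner trace 0.8 [0.4613 0.342 ] dir(from x) 0.079 L 157 W 23 [189.0, 109.8, 228.4, 265.6]
spanner at 0.88 [212.0, 189.2] [0.4661 0.3391]
spanner at 0.7 [156.2, 192.7] [0.4578 0.3947]
column_long trace 0.84 [0.4557 0.3993] dir(from x) 0.082 L 183 W 17 [123.4, 98.1, 173.9, 274.5]
column_long at 0.64 [153.9, 193.0] [0.458  0.3959]
column_short trace 0.68 [ 0.5546 -0.1764] dir(from x) -0.785 L 129 W 16 [434.9, 179.5, 481.2, 217.6]
column_short at 0.75 [454.4, 198.4] [ 0.5537 -0.1683]
syringe at 0.59 [426.7, 145.2] [ 0.678  -0.1055]
t 31.38 pos [0.4715 0.23   0.1613] psi 0.083 w 0.0185 F [ 0.5  0.1 -0.6] -> shift [0. 0. 0.] rot [-0. -0.  0.]
```

Everything reads within about 2 mm of its nest: vial cap (0.4715, 0.2302) against the well at (0.4716, 0.2299). The look-alikes haven't moved. Handing in.

```bash
python3 -c "
from workcell import arm
print(arm.hand_in())"
```

```text
the job is handed in; nothing more can be done
None
```

I handed the job in at about 31 s: by my last measurements the column, spanner, tweezers and vial are each within about 2 mm of where they belong, and the short column and syringe have not moved; the hand-in gave no verdict.

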